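Switch the mill-ball feeder to its other chute

TASK

The feeder's seesaw trough is tipped towards one run-out chute: with shut fingers press its raised end down so that it rocks over its pivot and rests the other way. Then push the black block of the ball stop to the robot's left, along its bars as far as it goes, so that all three balls roll down into the other run-out chute, and let go of everything. Do not touch or lift the balls, and leave the pottery and tools around the feeder where they are.

Things in the scene. Friction and masses are not known exactly. Their poses are not given: they have to be found in the camera images.
- feeder: Fixed bench-top ball feeder in bare metal. Origin on the table under the seesaw's pivot; x runs away from the robot along the feed chute, y to the left along the seesaw, z up. Feed chute: 50 mm wide channel above the x axis, from x = 28 mm (floor 159 mm above the table) rising at 0.15 rad to x = 250 mm, side walls 24 mm.
- run_left (a point): Point on the floor of the left run-out chute near its closed end: 80 mm wide, sloping down and outwards from y = 120 mm (79 mm high) to the end wall (95 mm high) at y = 291 mm in the feeder's frame.
- run_right (a point): The same for the right run-out chute, at -y.
- rocker (a joint): Tilt of the seesaw, a steel trough 260 mm long and 80 mm wide along the feeder's y, pivoted 95 mm above the table. +0.22 rad: left (+y) end down, balls go left; -0.22: right end down, balls go right. Top-heavy: rests on either end stop, and once past level (0) it falls over by itself. About 1 N on the raised pad tips it. Its robot-side wall is higher in the middle (185 mm above the table) and bears a dark weight.
- pad_left (a point): Centre of the top face of the left press pad: a flat steel ear 45 mm (feeder x) by 50 mm (feeder y) by 6 mm on the robot's side of the trough, 62 mm from its middle line and 100 mm to the left of the pivot. About 166 mm above the table when this end is up, 122 mm when it is down, 145 mm at level.
- pad_right (a point): The same for the right press pad, 100 mm to the right of the pivot.
- stop (a joint): Travel of the ball stop in m: a steel blade across the feed chute, sliding to the feeder's +y (left) by up to 0.06 m. 0 to 0.006: shut, balls held; from about 0.045: chute clear. Stays where it is left; about 1.5 N moves it.
- stop_block (a point): Centre of the black block on top of the stop, by which it is pushed: 28 mm (feeder x) by 32 mm (feeder y) by 34 mm high, its underside 219 and top 253 mm above the table, above two guide bars along y (tops 216 mm high, from y = -65 to +125 mm in the feeder's frame, at x = 90 mm). Moves with the stop. Above the bars the space beside the block is free.
- ball1: White ceramic grinding ball, 32 mm diameter, 60 g, origin at its centre; number 1 in the queue in the feed chute behind the stop (1 next to it).
- ball2: White ceramic grinding ball, 32 mm diameter, 60 g, origin at its centre; number 2 in the queue in the feed chute behind the stop (1 next to it).
- ball3: White ceramic grinding ball, 32 mm diameter, 60 g, origin at its centre; number 3 in the queue in the feed chute behind the stop (1 next to it).
- bowl_low: Bystander: dark green bowl, 110 mm wide, 45 mm high, origin under its centre; behind the left run-out chute.
- mug: Bystander: blue mug, 80 mm wide, 85 mm high, origin under its centre; right of the feed chute.
- crock: Bystander: dark red lidded crock, 90 mm wide, 93 mm high, origin under its centre; left, on the robot's side of the feeder.
- dish: Bystander: yellow dish, 100 mm wide, 35 mm high, origin under its centre; right, on the robot's side of the feeder.
- kiln_post: Bystander: kiln prop, plain cylinder 36 mm across, 60 mm high, origin under its centre; right of the feed chute.
- brush: Bystander: glaze brush lying on the robot's side of the feeder.
There are look-alikes about, which are no part of the job. What is shaped like the ball3 but turquoise or yellow is not meant.

How it is judged:
By the outcome, as a careful person would: the job done as asked, in the order asked, and still so for the second after the job is handed in, with the robot touching nothing.
It also fails if it takes over 42 s, if anything falls off the work surface, if the arm or the gripper's body presses on something with over 40 N, if the wrist force passes 120 N, or if a joint passes its speed limit or range.

ROBOT

A 6-joint arm with a two-finger parallel gripper is mounted at the origin on the work surface. World frame = base frame: x ahead of the robot, y to its left, z up, the work surface at z = 0. Lengths are in mm, angles in rad, forces in N, time in s.
With the tool pointing down it reaches from about 275 to 725 mm from the base axis. Payload 5.6 kg.
Tool frame: the origin (TCP) lies between the finger pads; the fingertips stand 19 mm ahead of it and the grasp point (between the pads) is the TCP; x points along the fingers, z is the direction in which the jaws open and shut, and the axes are right-handed (so a half turn about x gives the same grasp; the last joint's range is limited). The gripper opens to 85 mm and grips with 20 to 120 N. Pads are 22 mm wide; open, the fingers measure 114 mm over their backs; the gripper's body (76 mm by 85 mm) begins 54 mm behind the grasp point. The pads swing forward as they close: fully open they stand 13 mm farther back than shut.
Start: joints at [0.285, 0.255, 0.108, 0, -1.424, -0.285], TCP at [549.994, 0.025, 250.283] pointing down, gripper open.
Joint ranges: [-2.95, 2.95], [-1.21, 1.97], [-1.09, 1.5], [-2.87, 1.71], [-2.94, -0.07], [-3.05, 3.05]. Speed limits (rad/s): [2.57, 2.57, 3.14, 3.14, 3.14, 3.14].

INTERFACE

Orientations are given as a 3x3 rotation matrix whose columns are the frame's x, y, z axes.
In Python, from rig import env gives the robot as it stands.
- The arm moves only by the tool apply_moves, never from a script. Its argument "motion" is a list of rows, each a list of 3 entries, a list of its own where there are three numbers: the shift along the world's x, y, z in cm, then the turn, a rotation vector about the world's x, y, z in degrees, then the opening, from 0 (shut) to 1 (fully open). A call has 1 to 20 rows; each row shifts and turns the commanded pose from where the row before left it; what a row does not reach is not made up. A row lasts 1/12 s, in which the tool goes at most 41.7 mm and 7.16 degrees, less where a joint would pass 70% of its speed; a pose out of reach is approached as far as the arm can. A call with a gripper value outside its range is refused whole. The fingers move at their own pace and stop on an object; "squeeze" is the grip in N (left out, the last holds). Time passes only in rows, so rows that do not move let the fingers close. It gives the time, the measured TCP pose, the force and the opening at its end, in the units of the state.
- env.read_state(): the state, without advancing time (a new reading comes with each control period).
- env.read_camera(name): name is "scene" or "side" or "wrist"; returns a dict with "color" (420x560x3 uint8, red, green, blue), "fov_y" (degrees; the focal length in pixels is half the picture's height over the tangent of half this angle, whatever the lens; pixels are square), "cx", "cy" (the principal point, pixels), "R" (3x3) and "t" (3): a world point X has camera coordinates R X + t; the wrist camera has in their place "hand_eye" (4x4, takes a point from camera to tool coordinates, whose origin is the TCP and whose axes are the tool frame's). Camera axes: x right, y down, z forward; pixel columns grow to the right and rows downward; lengths in mm; the calibration is good to about 2 mm. A picture is of the moment at which its call begins: read the wrist's pose just before it. There is no depth.
- env.hand_in(): hands the job in, once; it reports no verdict.
The state is a dict: "time_s": time; "q": joint angles; "qd": joint speeds; "joint_torque": joint torques, N m; "eef_pos": TCP position; "ee_rot": TCP orientation; "wrist_force": force on the tool from outside, world axes, zero at the start; "wrist_torque": the same for the moment, N m; "finger_gap": finger opening in mm.
Only numpy, scipy, OpenCV 4.12 (cv2) and the standard library are available. Lean on these libraries where they do the work, as an engineer would, in place of code of your own. Each camera call takes 0.05 s, during which the arm holds its last target.

## Working session

There is one attempt and no reset: what is moved stays moved. The work goes in short steps, Python scripts to look and compute and a tool call to move; the robot and the scene stay as the last step left them, time stands still between calls to the robot, and variables do not carry over. Pictures are saved under pics/ and viewed, and the job is handed in when it is done.

Besides the shell and the picture viewer there is one more tool, called after "Call:" as name(argument=value, ...) on one line, values as JSON. apply_moves: Moves the arm, as the interface text tells. Its arguments: {"type":"object","properties":{"motion":{"type":"array"},"squeeze":{"type":"number"}},"required":["motion"]}

```bash
ls; mkdir -p pics; cat > h.py <<'E'
import numpy as np, cv2
from rig import env
def K(c):
    f=c["color"].shape[0]/2/np.tan(np.radians(c["fov_y"])/2); return f,c["cx"],c["cy"]
def ray(c,u,v):
    f,cx,cy=K(c); d=np.array([(u-cx)/f,(v-cy)/f,1.]); R=np.array(c["R"]);t=np.array(c["t"])
    return -R.T@t, R.T@d
def onz(c,u,v,z):
    o,d=ray(c,u,v); return o+d*(z-o[2])/d[2]
def tri(c1,p1,c2,p2):
    o1,d1=ray(c1,*p1);o2,d2=ray(c2,*p2)
    s=np.linalg.lstsq(np.c_[d1,-d2],o2-o1,rcond=None)[0]
    a=o1+s[0]*d1;b=o2+s[1]*d2
    return (a+b)/2,np.linalg.norm(a-b)
def proj(c,X):
    f,cx,cy=K(c); p=np.array(c["R"])@np.array(X)+np.array(c["t"]).ravel(); return p[0]/p[2]*f+cx,p[1]/p[2]*f+cy
def save(c,n,s=1.4,crop=None):
    im=c["color"][:,:,::-1]
    if crop: im=im[crop[1]:crop[3],crop[0]:crop[2]]
    cv2.imwrite("pics/"+n,cv2.resize(im,None,fx=s,fy=s,interpolation=cv2.INTER_CUBIC))
E
python3 - <<'E'
from h import *
import pickle
d={}
s=env.read_state(); print(s)
for n in ["scene","side","wrist"]:
    c=env.read_camera(n); d[n]=c; save(c,n+"0.png")
    print(n,{k:v for k,v in c.items() if k!="color"})
pickle.dump(d,open("c0.pkl","wb"))
E
```

```text
pics
{'time_s': 0.0, 'q': array([ 2.84612741e-01,  2.55746712e-01,  1.07000470e-01, -4.99312702e-04,
       -1.42391036e+00, -2.84610095e-01]), 'qd': array([ 0.00110585, -0.00093562, -0.00070872,  0.00105336, -0.00078352,
        0.00149806]), 'joint_torque': array([-4.48901856e-04, -3.86631560e+01,  2.37934113e+01,  5.36471218e+00,
       -6.25866101e-03, -4.57470776e-06]), 'eef_pos': array([5.49531809e+02, 7.31561508e-02, 2.49390561e+02]), 'ee_rot': array([[-1.92410709e-03, -7.08457125e-05, -9.99998146e-01],
       [-4.82678266e-05, -9.99999996e-01,  7.09387162e-05],
       [-9.99998148e-01,  4.84042308e-05,  1.92410367e-03]]), 'wrist_force': array([-0.93406202,  0.5709576 , -0.08495517]), 'wrist_torque': array([0.01643831, 0.0187679 , 0.04694952]), 'finger_gap': 85.7756988991681}
scene {'fov_y': 50.37741689156419, 'cx': 278.96249962901385, 'cy': 217.5084325633, 'R': array([[ 0.82163059,  0.56980459,  0.01568145],
       [ 0.37150348, -0.51441952, -0.7728892 ],
       [-0.43232897,  0.64085513, -0.6343472 ]]), 't': array([-470.94599857,  -98.45437602, 1429.99956988])}
side {'fov_y': 47.90836196312782, 'cx': 278.5607809701173, 'cy': 200.4808554766416, 'R': array([[ 0.68756002, -0.72589987, -0.0181823 ],
       [-0.38401385, -0.34225146, -0.85755309],
       [ 0.61627475,  0.59660148, -0.51407403]]), 't': array([-418.5944948 ,  342.03377513,  834.36808708])}
wrist {'fov_y': 71.59156080877943, 'cx': 276.41615604768725, 'cy': 205.69846035756217, 'hand_eye': array([[ 1.20233781e-03, -3.16744272e-01,  9.48510211e-01,
        -1.24944436e+02],
       [ 9.64668764e-04, -9.48510088e-01, -3.16745454e-01,
         8.13123669e+01],
       [ 9.99998812e-01,  1.29583321e-03, -8.34876238e-04,
        -1.49770419e-01],
       [ 0.00000000e+00,  0.00000000e+00,  0.00000000e+00,
         1.00000000e+00]])}
```

View pics/scene0.png

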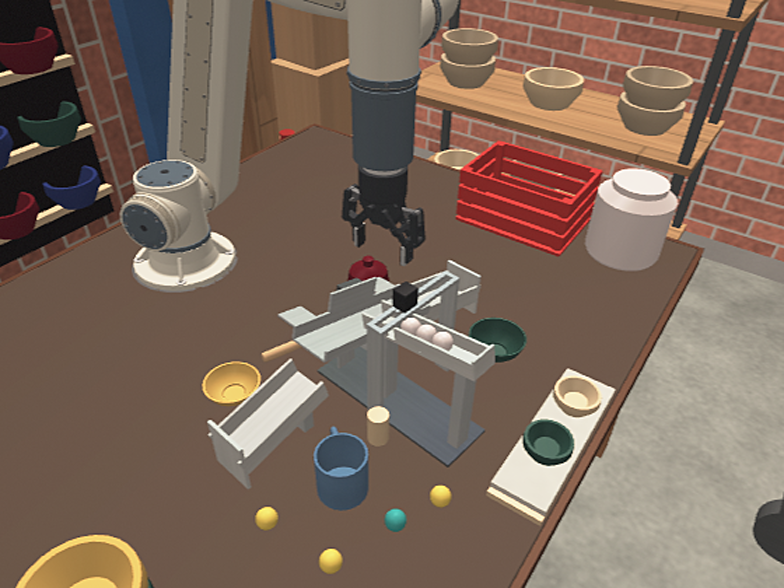

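View pics/side0.png

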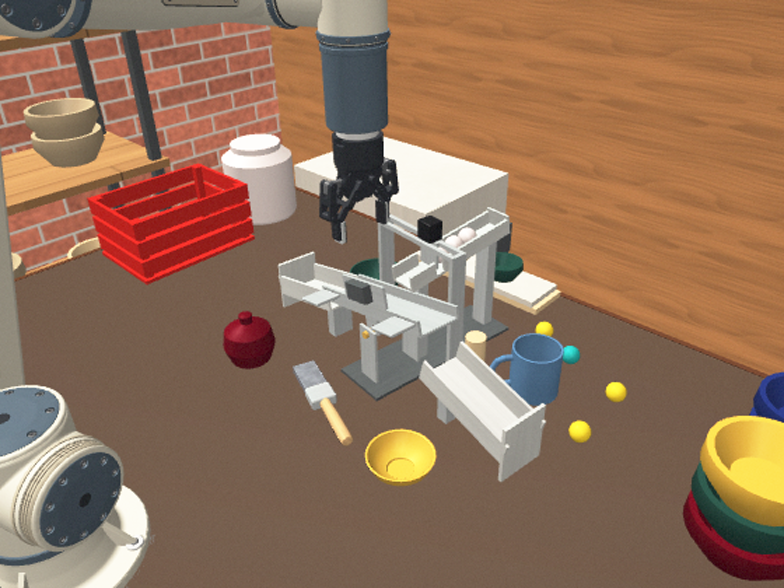

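View pics/wrist0.png

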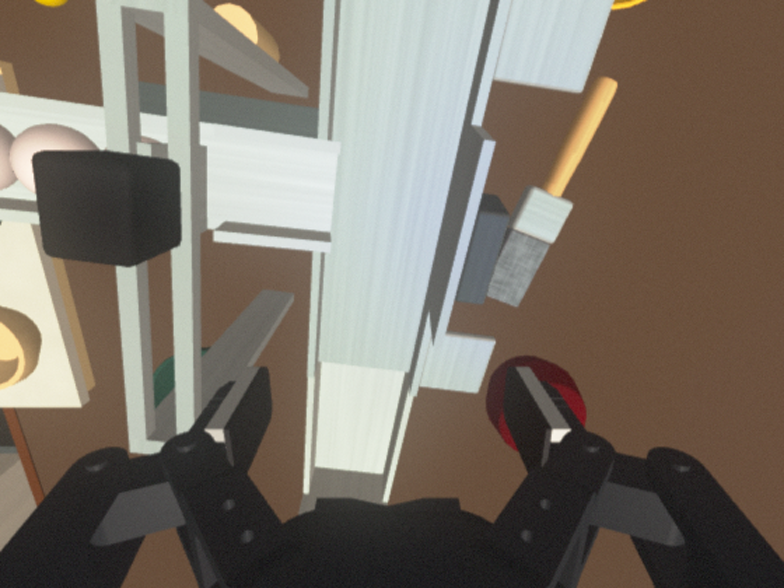

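```bash
python3 - <<'E'
from h import *
import pickle
d=pickle.load(open("c0.pkl","rb"))
save(d["scene"],"sc1.png",4,(180,180,370,320))
save(d["side"],"si1.png",4,(190,140,380,290))
E
```

```text
(no output)
```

View pics/sc1.png

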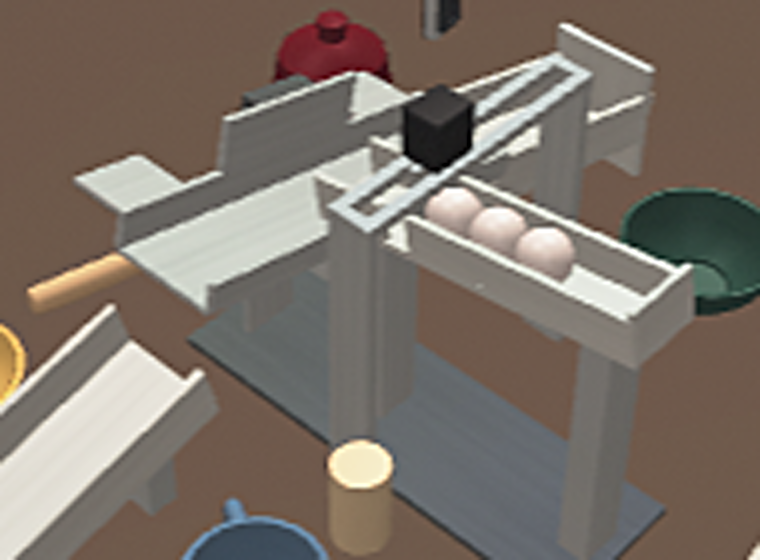

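View pics/si1.png

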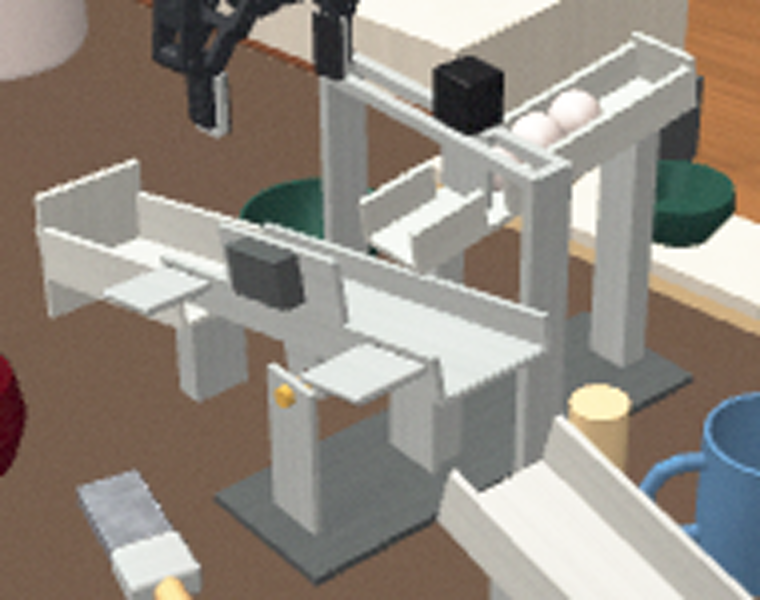

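```bash
python3 - <<'E'
from h import *
import pickle
d=pickle.load(open("c0.pkl","rb"));a,b,w=d["scene"],d["side"],d["wrist"]
st=dict(R=np.array([[-1.92410709e-03,-7.08457125e-05,-9.99998146e-01],[-4.82678266e-05,-9.99999996e-01,7.09387162e-05],[-9.99998148e-01,4.84042308e-05,1.92410367e-03]]),p=np.array([549.53,.07,249.39]))
H=np.array(w["hand_eye"]);Rw=st["R"]@H[:3,:3];tw=st["R"]@H[:3,3]+st["p"]
w["R"]=Rw.T;w["t"]=-Rw.T@tw
pickle.dump(d,open("c0.pkl","wb"))
S=lambda x,y:(180+(x-1.5)/4,180+(y-1.5)/4)
D=lambda x,y:(190+(x-1.5)/4,140+(y-1.5)/4)
W=lambda x,y:(x/1.4,y/1.4)
P={"padR rob-right":[(a,S(75,180)),(b,D(358,402))],"padR rob-left":[(a,S(140,155)),(b,D(305,376))],
"padR tr-right":[(b,D(425,370)),(w,W(0,0))],
"blk LL":[(a,S(403,124)),(b,D(467,88))],"blk LH":[(a,S(441,86)),(b,D(433,70))],"blk HL":[(a,S(437,134)),(b,D(503,74))],"blk HH":[(a,S(473,118)),(b,D(467,57))],
"bar end R far":[(a,S(368,229)),(b,D(567,160))],"bar end R near":[(a,S(330,206)),(b,D(524,180))],
"tr right far top":[(a,S(212,285)),(b,D(546,318))],
"padL":[(w,W(493,340)),(b,D(163,260))],
"padR tr-left/rob-left (wrist)":[(w,W(582,92)),(b,D(305,376))]}
for k,v in P.items():
    if v[1][1]==(0,0):continue
    X,e=tri(v[0][0],v[0][1],v[1][0],v[1][1]); print(k,X.round(1),round(e,1))
# bars from wrist at z=216
for n,p in [("inL far",(150,440)),("near bar robot edge left end",(200,437)),("near bar edge R",(200,5)),("outer edge left end",(130,450)),("outer edge R",(97,5))]:
    print(n,onz(w,*W(*p),216).round(1))
for n,p in [("bar left end far corner scene",(592,72)),("bar left near",(560,55)),("barRfar",(368,229)),("barRnear",(330,206))]:
    print(n,onz(a,*S(*p),216).round(1))
E
```

```text
padR rob-right [ 450.4 -154.6  169. ] 3.0
padR rob-left [ 458.4 -108.7  159.9] 4.7
blk LL [626.3 -76.5 246.8] 5.2
blk LH [629.  -46.4 250.6] 2.0
blk HL [649.8 -80.9 250.7] 0.1
blk HH [654.7 -52.  248.1] 4.8
bar end R far [ 642.7 -133.1  217.8] 0.4
bar end R near [ 613.6 -126.8  214.7] 0.3
tr right far top [ 570.4 -177.   169.8] 3.0
padL [485.9  26.  158.2] 6.2
padR tr-left/rob-left (wrist) [ 457.2 -109.7  159. ] 3.0
inL far [660.5  46.6 216. ]
near bar robot edge left end [636.9  44.9 216. ]
near bar edge R [ 612.  -127.5  216. ]
outer edge left end [670.9  52.3 216. ]
outer edge R [ 646.2 -127.4  216. ]
bar left end far corner scene [667.9  56.5 216. ]
bar left near [644.2  59.9 216. ]
barRfar [ 641.4 -131.2  216. ]
barRnear [ 614.5 -128.1  216. ]
```

Candidates I considered:
- **Raised pad:** the right pad, side view ~(281,233), at 160–169 mm. The left pad, side view ~(228,212), is the lower one.
- **Black block:** scene ~(290,212), the black cube on the bars. The dark grey weight on the trough wall, side view ~(256,208), is not it.

The close crops confirm both choices. The fit gives the feeder origin at about (548,-52) with yaw -0.15 rad, and the bars come out 190 mm long, as stated.

I'll move above the right pad with the fingers shut.

Call:
apply_moves(motion=[[[-1.5,-2.7,0],[0,0,0],0],[[-1.5,-2.7,0],[0,0,0],0],[[-1.5,-2.7,0],[0,0,0],0],[[-1.5,-2.7,0],[0,0,0],0],[[-1.7,-2.9,0],[0,0,0],0],[[0,0,0],[0,0,-4.3],0],[[0,0,0],[0,0,-4.3],0],[[0,0,0],[0,0,0],0],[[0,0,0],[0,0,0],0]], squeeze=30)

```text
time_s: 0.9
eef_pos: [472.9, -137.0, 250.1]
ee_rot: [[-0.0, -0.148, -0.989], [0.0, -0.989, 0.148], [-1.0, -0.0, 0.0]]
wrist_force: [0.3, 1.0, -0.3]
finger_gap: -0.0
```

```bash
python3 - <<'E'
from h import *
s=env.read_state();c=env.read_camera("side");save(c,"si2.png",4,(190,110,380,260));c=env.read_camera("wrist");save(c,"w2.png")
print(s["time_s"],s["eef_pos"],s["wrist_force"],s["finger_gap"])
E
```

```text
0.9 [ 472.85565467 -136.96281908  250.07211985] [ 0.28532453  1.0300793  -0.27499918] -0.012754132003746237
```

View pics/si2.png

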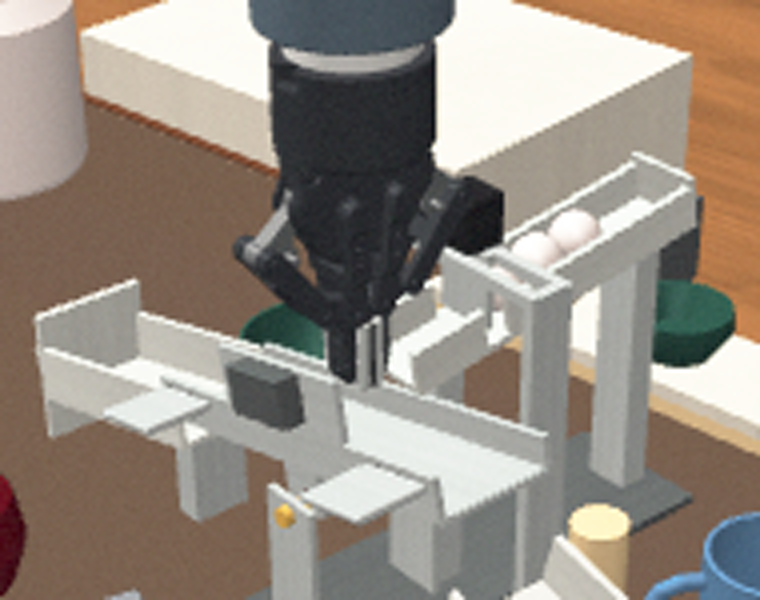

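View pics/w2.png

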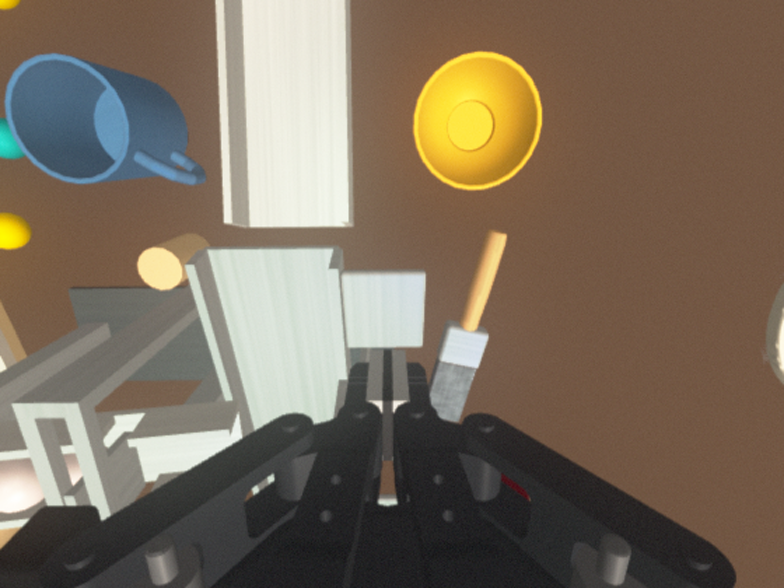

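```bash
cat >> h.py <<'E'
def wr():
    s=env.read_state();w=env.read_camera("wrist");H=np.array(w["hand_eye"]);r=np.array(s["ee_rot"]);R=r@H[:3,:3];t=r@H[:3,3]+np.array(s["eef_pos"])
    w["R"]=R.T;w["t"]=-R.T@t;return w
E
python3 - <<'E'
from h import *
w=wr()
for p,z in [((343,273),171),((424,271),171),((424,347),160),((347,348),160)]: print(onz(w,p[0]/1.4,p[1]/1.4,z).round(1))
# two-view heights: side picture corners
b=env.read_camera("side")
D=lambda x,y:(190+(x-1.5)/4,110+(y-1.5)/4)
for p,q in [((424,271),(358,522)),((424,347),(305,496)),((343,273),(425,490))]:
    print(tri(w,(p[0]/1.4,p[1]/1.4),b,D(*q)))
E
```

```text
[ 492.8 -161.2  171. ]
[ 451.  -156.2  171. ]
[ 455.8 -107.   160. ]
[ 500.5 -112.9  160. ]
(array([ 450.83544591, -155.24381512,  167.66839565]), np.float64(0.1879886966461295))
(array([ 456.80980324, -109.3968808 ,  160.07034256]), np.float64(4.616052163810749))
(array([ 493.74127849, -160.69425015,  167.29639562]), np.float64(1.1286853876409666))
```

Two views put the raised pad's centre at about (475,-134,165), under the shut fingers at (473,-137). Next I press down, slowing near contact.

Call:
apply_moves(motion=[[[0,0,-2.5],[0,0,0],0],[[0,0,-2.5],[0,0,0],0],[[0,0,-1.0],[0,0,0],0],[[0,0,-0.5],[0,0,0],0],[[0,0,-0.5],[0,0,0],0],[[0,0,-0.5],[0,0,0],0],[[0,0,-0.5],[0,0,0],0],[[0,0,-0.5],[0,0,0],0]])

```text
time_s: 1.77
eef_pos: [473.6, -137.0, 165.6]
ee_rot: [[0.002, -0.149, -0.989], [-0.0, -0.989, 0.149], [-1.0, -0.0, -0.002]]
wrist_force: [-0.4, -0.7, 0.0]
finger_gap: -0.2
```

Call:
apply_moves(motion=[[[0,0,-0.4],[0,0,0],0],[[0,0,-0.4],[0,0,0],0],[[0,0,-0.4],[0,0,0],0],[[0,0,-0.3],[0,0,0],0],[[0,0,0],[0,0,0],0],[[0,0,0],[0,0,0],0],[[0,0,0],[0,0,0],0]])

```text
time_s: 2.35
eef_pos: [473.2, -137.0, 150.5]
ee_rot: [[0.0, -0.149, -0.989], [-0.0, -0.989, 0.149], [-1.0, 0.0, -0.0]]
wrist_force: [0.5, -1.3, -0.2]
finger_gap: 0.3
```

```bash
python3 - <<'E'
from h import *
c=env.read_camera("side");save(c,"si3.png",4,(190,110,380,260))
s=env.read_state();print(s["time_s"],s["eef_pos"],s["wrist_force"])
E
```

```text
2.4 [ 473.17113716 -137.01479866  150.53200747] [-1.14301516 -0.60101212  0.09515442]
```

View pics/si3.png

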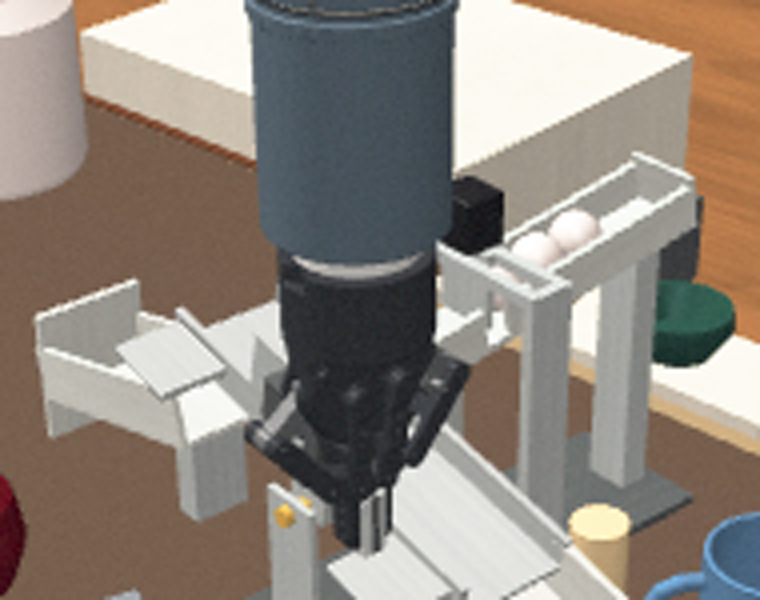

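The seesaw has rocked over: the left pad is raised and the right end is down, with no contact force. I'll lift and go to the right side of the block.

Call:
apply_moves(motion=[[[0,0,3.5],[0,0,0],0],[[0,0,3.5],[0,0,0],0],[[0,0,3.5],[0,0,0],0],[[0,0,3.5],[0,0,0],0],[[3.1,0.2,0],[0,0,0],0],[[3.1,0.2,0],[0,0,0],0],[[3.1,0.2,0],[0,0,0],0],[[3.1,0.2,0],[0,0,0],0],[[3.1,0.2,0],[0,0,0],0],[[0,0,0],[0,0,0],0],[[0,0,0],[0,0,0],0]])

```text
time_s: 3.32
eef_pos: [629.1, -126.7, 288.0]
ee_rot: [[-0.003, -0.149, -0.989], [0.0, -0.989, 0.149], [-1.0, 0.0, 0.003]]
wrist_force: [-0.7, -0.2, -0.5]
finger_gap: -0.3
```

```bash
python3 - <<'E'
from h import *
w=wr();save(w,"w4.png")
c=env.read_camera("side");save(c,"si4.png",4,(190,110,380,260))
c=env.read_camera("scene");save(c,"sc4.png",4,(180,180,370,320))
s=env.read_state();print(s["time_s"],s["eef_pos"],s["wrist_force"])
E
```

```text
3.4667 [ 627.57162952 -127.17289436  291.10637027] [ 0.04793661 -0.12709669  0.54655799]
```

View pics/si4.png

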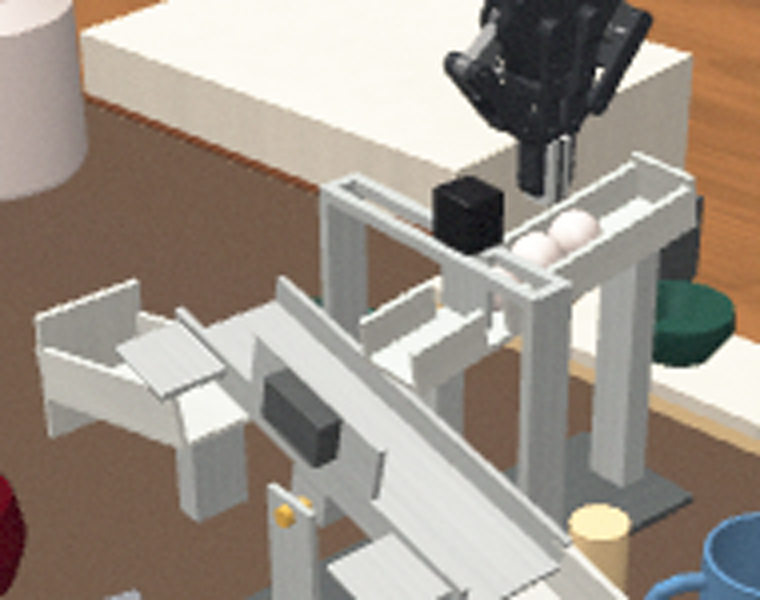

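View pics/sc4.png

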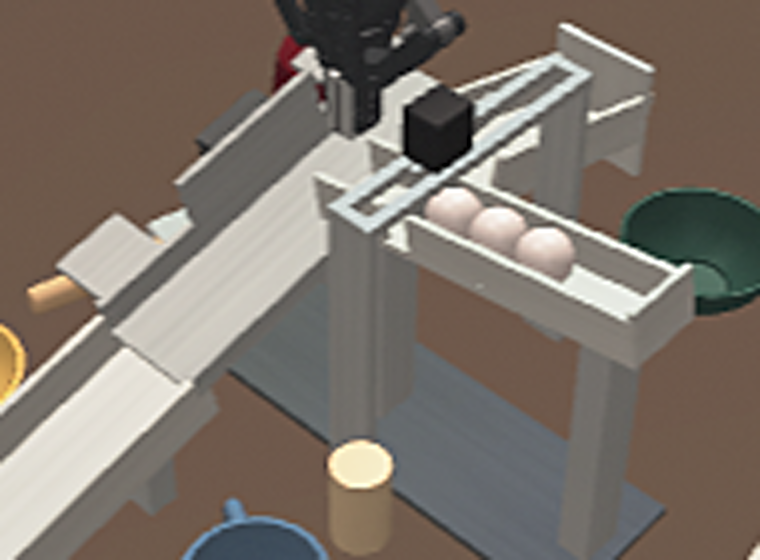

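View pics/w4.png

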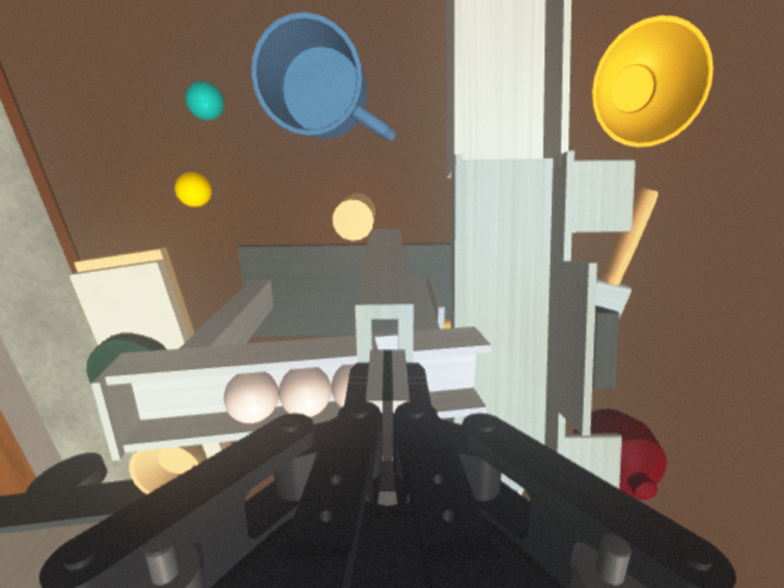

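The trough rests with its right end down, the balls are still held, and the tip is lined up over the bars. I'll lower to tip height ~226 mm, beside the block.

Call:
apply_moves(motion=[[[0,0,-2.0],[0,0,0],0],[[0,0,-1.5],[0,0,0],0],[[0,0,-1.0],[0,0,0],0],[[0,0,0],[0,0,0],0],[[0,0,0],[0,0,0],0]])

```text
time_s: 3.88
eef_pos: [627.5, -127.2, 246.1]
ee_rot: [[0.0, -0.15, -0.989], [-0.001, -0.989, 0.15], [-1.0, 0.0, -0.0]]
wrist_force: [0.7, 0.2, 0.0]
finger_gap: -0.0
```

```bash
python3 - <<'E'
from h import *
c=env.read_camera("side");save(c,"si5.png",5,(270,120,360,200))
c=env.read_camera("scene");save(c,"sc5.png",5,(230,180,350,270))
s=env.read_state();print(s["time_s"],s["eef_pos"],s["wrist_force"])
E
```

```text
3.9833 [ 628.26786817 -127.20366958  246.97017424] [-0.61459528 -0.46077825  0.62262293]
```

View pics/si5.png

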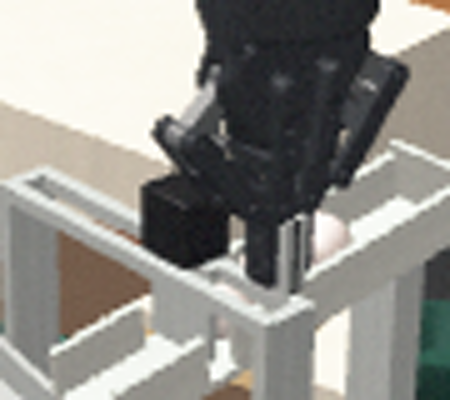

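View pics/sc5.png

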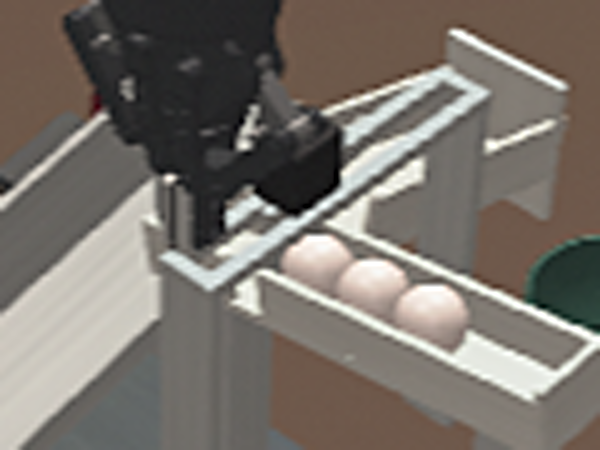

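Finger is on the bars' line, beside the block. Now I push along the bars, direction (0.15, 0.99).

Call:
apply_moves(motion=[[[0.15,1.0,0],[0,0,0],0],[[0.15,1.0,0],[0,0,0],0],[[0.15,1.0,0],[0,0,0],0],[[0.12,0.8,0],[0,0,0],0],[[0.12,0.8,0],[0,0,0],0],[[0.12,0.8,0],[0,0,0],0],[[0.12,0.8,0],[0,0,0],0],[[0.12,0.8,0],[0,0,0],0],[[0.12,0.8,0],[0,0,0],0],[[0.12,0.8,0],[0,0,0],0]])

```text
time_s: 4.82
eef_pos: [640.9, -40.2, 245.3]
ee_rot: [[-0.0, -0.15, -0.989], [-0.0, -0.989, 0.15], [-1.0, 0.0, 0.0]]
wrist_force: [-1.3, -1.7, 0.5]
finger_gap: 0.0
```

Call:
apply_moves(motion=[[[0.06,0.4,0],[0,0,0],0],[[0.03,0.2,0],[0,0,0],0],[[0,0,0],[0,0,0],0],[[0,0,0],[0,0,0],0]])

```text
time_s: 5.15
eef_pos: [641.4, -36.9, 245.2]
ee_rot: [[-0.001, -0.151, -0.989], [-0.004, -0.989, 0.151], [-1.0, 0.004, 0.001]]
wrist_force: [-1.6, -7.4, 1.2]
finger_gap: -0.2
```

Call:
apply_moves(motion=[[[0.03,0.2,0],[0,0,0],0],[[0,0,0],[0,0,0],0],[[0,0,0],[0,0,0],0]])

```text
time_s: 5.4
eef_pos: [641.4, -36.8, 245.3]
ee_rot: [[-0.002, -0.152, -0.988], [-0.006, -0.988, 0.152], [-1.0, 0.007, 0.001]]
wrist_force: [-1.2, -12.9, -0.4]
finger_gap: 0.1
```

```bash
python3 - <<'E'
from h import *
c=env.read_camera("side");save(c,"si6.png")
c=env.read_camera("scene");save(c,"sc6.png")
s=env.read_state();print(s["time_s"],s["eef_pos"],s["wrist_force"])
E
```

```text
5.5 [641.37636058 -36.82577271 245.28384613] [ -0.86531091 -13.00815168   0.07496875]
```

View pics/si6.png

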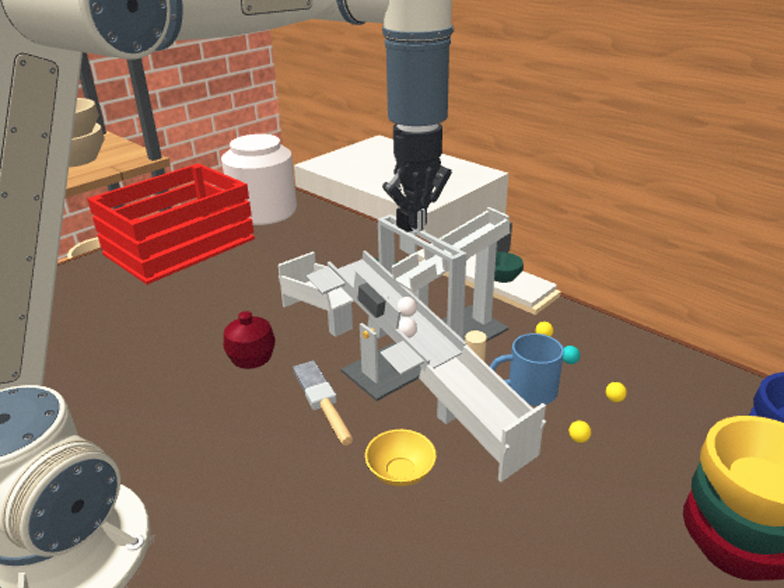

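View pics/sc6.png

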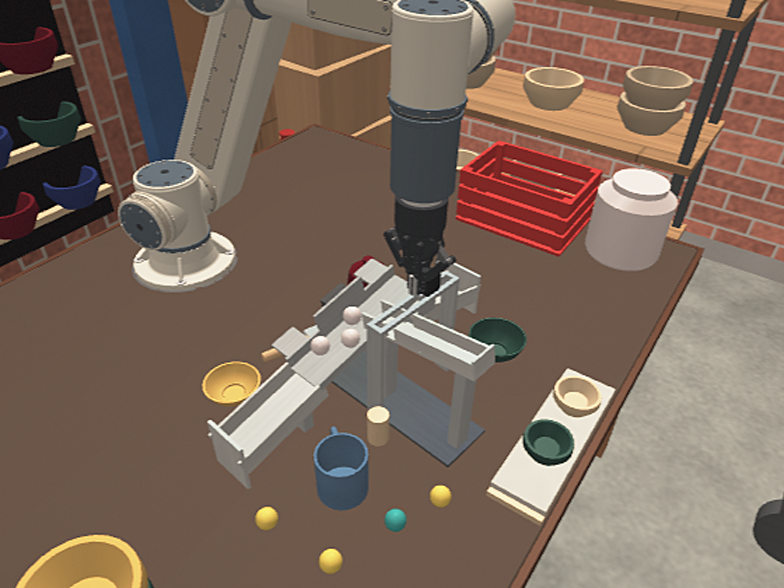

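At the end stop (position unchanged while the force rose to 13 N), the balls are rolling right. I'll back off and lift away.

Call:
apply_moves(motion=[[[-0.15,-1.0,0],[0,0,0],0],[[-0.15,-1.0,0],[0,0,0],0],[[0,0,2],[0,0,0],0],[[0,0,3],[0,0,0],0],[[0,0,3],[0,0,0],0],[[0,0,3],[0,0,0],0],[[0,0,0],[0,0,0],0],[[0,0,0],[0,0,0],0],[[0,0,0],[0,0,0],0],[[0,0,0],[0,0,0],0],[[0,0,0],[0,0,0],0],[[0,0,0],[0,0,0],0],[[0,0,0],[0,0,0],0],[[0,0,0],[0,0,0],0],[[0,0,0],[0,0,0],0],[[0,0,0],[0,0,0],0],[[0,0,0],[0,0,0],0],[[0,0,0],[0,0,0],0],[[0,0,0],[0,0,0],0],[[0,0,0],[0,0,0],0]])

```text
time_s: 7.17
eef_pos: [639.1, -52.9, 355.3]
ee_rot: [[-0.0, -0.149, -0.989], [0.0, -0.989, 0.149], [-1.0, -0.0, 0.0]]
wrist_force: [-0.1, -0.7, -0.2]
finger_gap: 0.2
```

```bash
python3 - <<'E'
from h import *
a=env.read_camera("scene");save(a,"sc7.png")
b=env.read_camera("side");save(b,"si7.png")
s=env.read_state();print(s["time_s"],s["eef_pos"],s["wrist_force"])
E
```

```text
7.2667 [639.09418183 -52.9791463  355.32268475] [-0.32833509  0.26981591  0.46112123]
```

View pics/sc7.png

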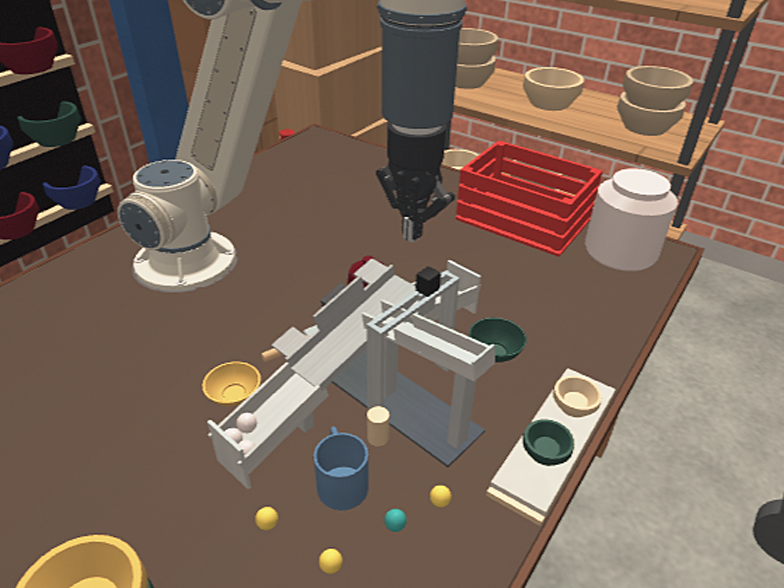

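View pics/si7.png

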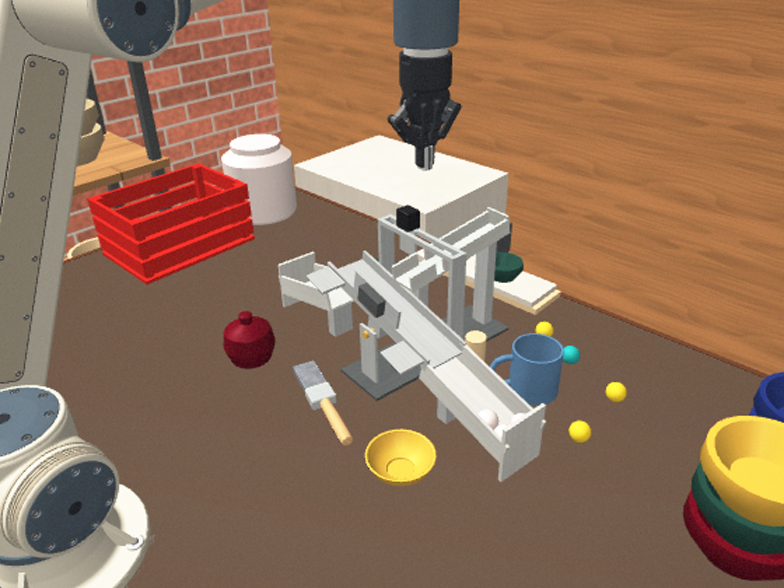

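All three balls are in the right chute, at scene ~(235–247, 420–447) in the 1.4x picture. I'll let them settle, check the block's travel and hand in.

Call:
apply_moves(motion=[[[0,0,0],[0,0,0],0],[[0,0,0],[0,0,0],0],[[0,0,0],[0,0,0],0],[[0,0,0],[0,0,0],0],[[0,0,0],[0,0,0],0],[[0,0,0],[0,0,0],0],[[0,0,0],[0,0,0],0],[[0,0,0],[0,0,0],0],[[0,0,0],[0,0,0],0],[[0,0,0],[0,0,0],0],[[0,0,0],[0,0,0],0],[[0,0,0],[0,0,0],0]])

```text
time_s: 8.27
eef_pos: [639.1, -53.0, 355.3]
ee_rot: [[0.0, -0.15, -0.989], [-0.0, -0.989, 0.15], [-1.0, 0.0, -0.0]]
wrist_force: [-0.4, -0.1, -0.7]
finger_gap: -0.2
```

```bash
python3 - <<'E'
from h import *
import pickle
d=pickle.load(open("c0.pkl","rb"))
a=env.read_camera("scene");b=env.read_camera("side")
def blk(c,box):
    x0,y0,x1,y1=box; m=(c["color"][y0:y1,x0:x1].max(2)<50).astype(np.uint8)
    n,l,s,ce=cv2.connectedComponentsWithStats(m);i=1+s[1:,4].argmax();return ce[i]+[x0,y0],s[i,4]
p=[blk(d["scene"],(278,200,302,224)),blk(d["side"],(296,152,317,174)),blk(a,(294,190,316,212)),blk(b,(281,145,303,166))]
print(p);X0=tri(d["scene"],p[0][0],d["side"],p[1][0])[0];X1=tri(a,p[2][0],b,p[3][0])[0]
print(X0,X1,np.linalg.norm(X1-X0))
save(a,"sc8.png",5,(140,240,260,350))
df=np.abs(a["color"].astype(int)-d["scene"]["color"]).max(2)>60
for n,(u,v) in dict(bowl=(497,340),mug=(342,470),dish=(232,383),post=(378,426)).items():
    u,v=int(u/1.4),int(v/1.4);print(n,df[v-18:v+18,u-15:u+15].sum())
E
```

```text
[(array([288.86153846, 214.41538462]), np.int32(195)), (array([306.9057377 , 163.70491803]), np.int32(244)), (array([305.15425532, 203.13829787]), np.int32(188)), (array([291.57758621, 155.77155172]), np.int32(232))]
[640.41772315 -65.21762312 233.96938529] [647.98662758 -11.45054258 234.30340522] 54.29823968618016
bowl 0
mug 0
dish 0
post 0
```

View pics/sc8.png

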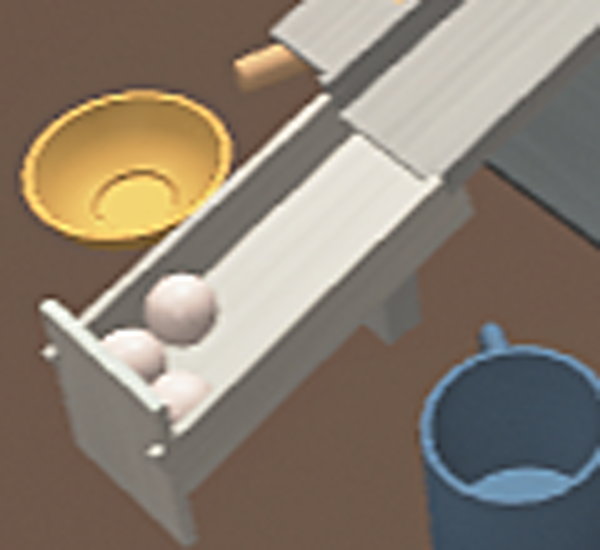

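The camera puts the block's travel at 54 mm against the nominal 60 mm. It may have started a few mm along, but it could also have jammed. There's plenty of time, so I'll check with a second, gentle push.

Call:
apply_moves(motion=[[[0,0,-3],[0,0,0],0],[[0,0,-3],[0,0,0],0],[[0,0,-3],[0,0,0],0],[[0,0,-2],[0,0,0],0],[[0,0,0],[0,0,0],0],[[0.09,0.6,0],[0,0,0],0],[[0.09,0.6,0],[0,0,0],0],[[0.06,0.4,0],[0,0,0],0],[[0.03,0.2,0],[0,0,0],0],[[0,0,0],[0,0,0],0],[[0,0,0],[0,0,0],0]])

```text
time_s: 9.28
eef_pos: [642.5, -37.1, 247.8]
ee_rot: [[0.003, -0.15, -0.989], [-0.004, -0.989, 0.15], [-1.0, 0.004, -0.004]]
wrist_force: [-0.7, -7.2, 0.6]
finger_gap: -0.1
```

Call:
apply_moves(motion=[[[0.03,0.2,0],[0,0,0],0],[[0.03,0.2,0],[0,0,0],0],[[0,0,0],[0,0,0],0],[[0,0,0],[0,0,0],0]])

```text
time_s: 9.62
eef_pos: [642.4, -36.8, 247.9]
ee_rot: [[0.001, -0.153, -0.988], [-0.01, -0.988, 0.153], [-1.0, 0.01, -0.003]]
wrist_force: [-0.0, -19.0, -0.5]
finger_gap: 0.1
```

It stops at the same place (y = -36.8) even at 19 N, so this is the hard end stop. I'll back off and hand in.

Call:
apply_moves(motion=[[[-0.15,-1.0,0],[0,0,0],0],[[-0.15,-1.0,0],[0,0,0],0],[[-0.06,-0.4,0],[0,0,0],0],[[0,0,2],[0,0,0],0],[[0,0,3],[0,0,0],0],[[0,0,3],[0,0,0],0],[[0,0,3],[0,0,0],0],[[0,0,0],[0,0,0],0],[[0,0,0],[0,0,0],0],[[0,0,0],[0,0,0],0],[[0,0,0],[0,0,0],0],[[0,0,0],[0,0,0],0]])

```text
time_s: 10.62
eef_pos: [638.5, -54.7, 354.1]
ee_rot: [[-0.002, -0.149, -0.989], [0.0, -0.989, 0.149], [-1.0, 0.0, 0.002]]
wrist_force: [0.4, -0.1, -1.3]
finger_gap: 0.3
```

```bash
python3 - <<'E'
from h import *
a=env.read_camera("scene");save(a,"sc9.png")
s=env.read_state();print(s["time_s"],s["eef_pos"],s["wrist_force"])
E
```

```text
10.6667 [638.5554366  -54.82873215 354.25778559] [ 0.47675521 -0.28469111 -0.2274313 ]
```

View pics/sc9.png

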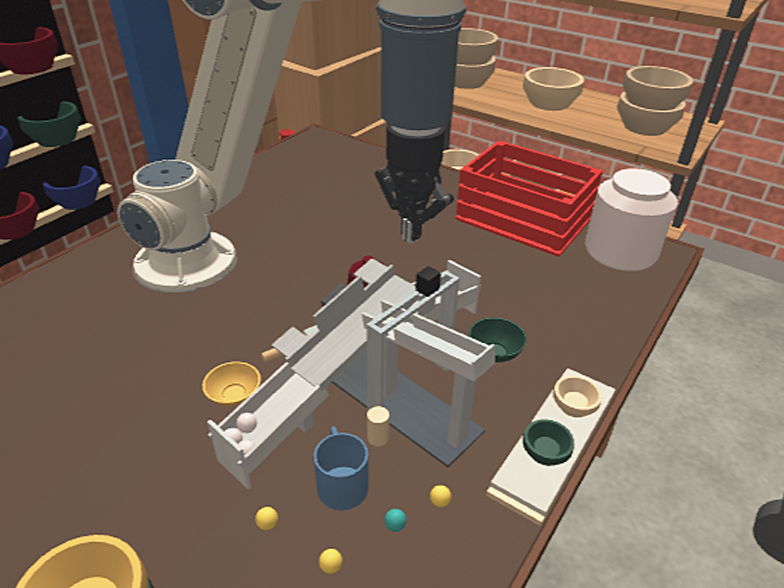

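The final picture shows the three balls resting in the right chute, the right end of the trough down, the block at the left and the gripper clear.

```bash
python3 -c "
from rig import env
print(env.hand_in())"
```

```text
the job is handed in; nothing more can be done
None
```

The job is done and handed in at about 10.7 s. With shut fingers I pressed the raised right pad down until the seesaw rocked over to the right. I then pushed the black block left to its end stop and backed the gripper clear.

**Last checks:**
- **Balls:** all three rest at the end wall of the right run-out chute, and the arm never touched them.
- **Seesaw:** the trough rests with its right end down.
- **Robot:** it touches nothing, and the highest wrist force I read was about 19 N, during the second push on the block.
- **Bystanders:** the bowl, mug, dish and kiln post look the same as in the first picture by image difference. I only checked the crock and brush by eye.

**One disagreement:** the cameras put the block's travel at about 54 mm, while the text says up to 60 mm. A second push of up to 19 N stopped at the same place, so I took it as the hard stop. The block may have started a few mm along its bars, or the measurement may be off. The chute is clear either way.

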